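Try the refitted lid stay on the instrument chest

TASK

The folding stay on the side of the steel instrument chest has just been refitted; try it out. Raise that chest's lid by its front grip until the stay's knee drops over centre and locks, and let go so that the lid stands open on the stay by itself. Then draw the knee forward past straight so that the stay folds, and let the lid come fully shut.

Things in the scene. Friction and masses are not known exactly. Their poses are not given: they have to be found in the camera images.
- chest: The larger steel chest (the smaller one has no stay), 190 long (x) x 170 wide (y) x 110 high, fixed. Origin: underside centre; z up; grip on its -x side, stay on its -y side. Lid 12 thick, hinged along y at x=+95, z=110. Grip: black round bar along y, 44 long, 18 thick, 40 in front of the lid, 230 from the hinge; its centre when shut x=-135, y=0, z=116. Pinched by its ends, it turns in the fingers.
- lid (a joint): Angle of the chest's lid: 0 shut, grows as the grip rises. Rests at 1.15 on the locked stay. The stay is straight from 1.19; raise to 1.23 to 1.30 and wait 1 s for the knee to drop over centre. Hard stop at 1.33 (slot in the stay's upper link). Unless locked the lid sinks shut, damped, in 1 to 2 s.
- knee (a joint): Bend of the stay's knee: near 0 when shut (folded, hanging beside the chest), 2.85 straight, 3.27 over centre against its stop (locked). When the lid is raised past 1.19 the knee drops towards the hinge and locks by its own weight. A push of 1 to 3 N on its pin towards the grip side (chest -x) unlocks it and lifts the lid 2 degrees; once past straight by 20 mm the lid's weight folds it.
- knee_pin (a point): A point on the outer part, 19 from the end, of the stay's knee pin: a steel rod along the chest's y, 16 thick, sticking out 67 from the links; this point is at chest y=-145, 60 off the lid's side and 48 off the upper link, which slopes up from it to the lid. Rides on an arc of radius 82 about a pivot at chest x=-25, z=98. Chest frame: shut x=-43, z=18; locked x=24, z=164.

How it is judged:
By the outcome, as a careful person would: the job done as asked, in the order asked, and still so for the second after the job is handed in, with the robot touching nothing.
It also fails if it takes over 61 s, if anything falls off the work surface, if the arm or the gripper's body presses on something with over 40 N, if the wrist force passes 120 N, or if a joint passes its speed limit or range.

ROBOT

A 6-joint arm with a two-finger parallel gripper is mounted at the origin on the work surface. World frame = base frame: x ahead of the robot, y to its left, z up, the work surface at z = 0. Lengths are in m, angles in degrees, forces in N, time in s.
With the tool pointing down it reaches from about 0.25 to 0.8 m from the base axis. Payload 3.9 kg.
Tool frame: the origin (TCP) lies at the very end of the fingers, on their centre line; the grasp point (between the pads) lies ctrl.pinch_z behind it (ctrl.pinch_z is the distance from the TCP to the grasp point, in m); z points along the fingers, y is the direction in which the jaws open and shut (so a half turn about z gives the same grasp; the last joint's range is limited). The gripper opens to 85 mm and grips with 20 to 120 N. Pads are 22 mm wide; open, the fingers measure 114 mm over their backs; the gripper's body (76 mm by 85 mm) begins 54 mm behind the grasp point. The pads swing forward as they close: fully open they stand 13 mm farther back than shut.
Start: joints at [66.234, 14.897, -7.913, 67.191, 0, 90], TCP at [0.212, 0.48, 0.231] pointing down, gripper open.
Joint ranges: [-159.42, 159.42], [-47.68, 98.78], [-73.54, 78.23], [-108.79, 121.32], [-90, 84.71], [-180, 180]. Speed limits (degrees/s): [147.25, 147.25, 180, 180, 180, 180].

INTERFACE

Orientations are given as a 3x3 rotation matrix whose columns are the frame's x, y, z axes.
In Python, from bench import ctrl gives the robot as it stands.
- The arm moves only by the shell command python3 -m creep 'ROWS' [OPENING] [FORCE]. ROWS is JSON, one flat list of numbers, 6 for each row, row after row: the shift along the world's x, y, z in m, then the turn, a rotation vector about the world's x, y, z in rad. A call has exactly 10 rows; each row is the pose to reach, as a shift and turn from the pose commanded when the call began; what a row does not reach only later rows make up. A row lasts 1/10 s, in which the tool goes at most 50 mm and 8.59 degrees, less where a joint would pass 70% of its speed; a pose out of reach is approached as far as the arm can. A call with a gripper value outside its range is refused whole. OPENING is the closure, from -1 (fully open) to 1 (shut), so that 0 is half open, set as the call begins (- or left out, the last holds). The fingers move at their own pace and stop on an object; FORCE is the grip in N (left out, the last holds). Time passes only in rows, so rows that repeat a pose let the fingers close, or fill a call up. It gives the time, the measured TCP pose, the force and the opening at its end, in the units of the state.
- ctrl.state(): the state, without advancing time (a new reading comes with each control period).
- ctrl.read_camera(name): name is "side" or "top"; returns the picture (384x512x3 uint8, red, green, blue); there is no depth.
- ctrl.calibration(name): a dict with "fx", "fy", "cx", "cy" (pixels), "R" (3x3) and "t" (3): a world point X has camera coordinates R X + t. Camera axes: x right, y down, z forward; pixel columns grow to the right and rows downward; lengths in m; the calibration is good to about 2 mm. A picture is of the moment at which its call begins. calibration takes no time and is no camera call.
- ctrl.sign_off(): hands the job in, once; it reports no verdict.
The state is a dict: "time_s": time; "qpos": joint angles; "joint_velocities": joint speeds; "tau": joint torques, N m; "tcp_pos": TCP position; "tool_rot": TCP orientation; "wrist_force": force on the tool from outside, world axes, zero at the start; "wrist_torque": the same for the moment, N m; "gripper_width": finger opening in m.
Only numpy, scipy, OpenCV 4.12 (cv2) and the standard library are available. Lean on these libraries where they do the work, as an engineer would, in place of code of your own. Each camera call takes 0.05 s, during which the arm holds its last target.

## Working session

There is one attempt and no reset: what is moved stays moved. The work goes in short steps, Python scripts to look and compute and a shell command to move; the robot and the scene stay as the last step left them, time stands still between calls to the robot, and variables do not carry over. Pictures are saved under pics/ and viewed, and the job is handed in when it is done.

```bash
ls; mkdir -p pics
python3 - <<'E'
from bench import ctrl
import cv2,numpy as np
s=ctrl.state()
for k,v in s.items(): print(k,np.round(v,4).tolist())
print(ctrl.pinch_z)
for n in("side","top"):
    im=ctrl.read_camera(n); cv2.imwrite(f"pics/{n}0.png",im[:,:,::-1]); c=ctrl.calibration(n)
    print(n,{k:np.round(v,4).tolist() for k,v in c.items()})
E
```

```text
pics
time_s 0.0
qpos [66.2355, 14.9373, -7.9856, 67.1914, -0.0001, 89.9991]
joint_velocities [-0.012, -0.0036, -0.1146, -0.0621, 0.0368, -0.0299]
tau [-0.0002, -40.5673, 25.3925, 0.0191, 0.0, 0.0]
tcp_pos [0.2113, 0.4799, 0.2305]
tool_rot [[-0.9152, 0.403, -0.0008], [0.403, 0.9152, -0.0018], [-0.0, -0.002, -1.0]]
wrist_force [-0.7681, -0.0214, -0.4581]
wrist_torque [0.0307, -0.017, -0.0422]
gripper_width 0.0853
0.0187
side {'fx': 352.8946, 'fy': 352.8946, 'cx': 254.7021, 'cy': 192.317, 'R': [[0.996, -0.0887, 0.0094], [-0.0481, -0.6229, -0.7808], [0.0751, 0.7772, -0.6247]], 't': [-0.5843, 0.0465, 0.8363]}
top {'fx': 398.048, 'fy': 398.048, 'cx': 252.8915, 'cy': 191.2936, 'R': [[0.0246, -0.9995, -0.0179], [-0.998, -0.0236, -0.0586], [0.0581, 0.0193, -0.9981]], 't': [-0.0834, 0.6028, 0.9485]}
```

View pics/side0.png

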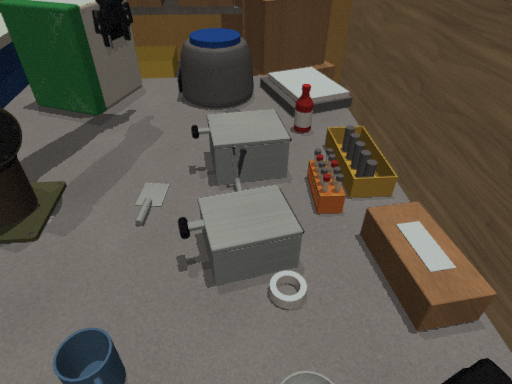

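View pics/top0.png

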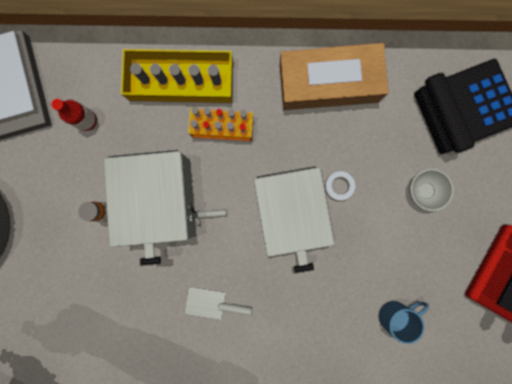

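Side view: the larger chest with its stay is at about (245,145) and its grip at (195,131). Top view: the lid spans about (105–188, 152–246), with the grip at (150,261) and the knee pin at (210,214). Next I'll measure its pose.

```bash
cat > h.py <<'E'
from bench import ctrl
import numpy as np,cv2
def ray(n,u,v):
    c=ctrl.calibration(n);R=np.array(c["R"]);t=np.array(c["t"])
    d=R.T@np.array([(u-c["cx"])/c["fx"],(v-c["cy"])/c["fy"],1]);return -R.T@t,d
def onz(n,u,v,z):
    o,d=ray(n,u,v);return o+d*(z-o[2])/d[2]
def tri(a,b):
    (o1,d1),(o2,d2)=ray("side",*a),ray("top",*b)
    A=np.stack([d1,-d2],1);s=np.linalg.lstsq(A,o2-o1,rcond=None)[0]
    p,q=o1+s[0]*d1,o2+s[1]*d2;return (p+q)/2,np.linalg.norm(p-q)
def proj(n,X):
    c=ctrl.calibration(n);p=np.array(c["R"])@X+np.array(c["t"]);return c["fx"]*p[0]/p[2]+c["cx"],c["fy"]*p[1]/p[2]+c["cy"]
def save(n,f,box=None,k=1):
    im=ctrl.read_camera(n);cv2.imwrite(f"pics/{f}_raw.png",im[:,:,::-1])
    if box: im=im[box[1]:box[3],box[0]:box[2]]
    im=cv2.resize(im,None,fx=k,fy=k,interpolation=cv2.INTER_CUBIC);cv2.imwrite(f"pics/{f}.png",im[:,:,::-1])
E
python3 - <<'E'
import cv2,numpy as np
from h import *
t=cv2.imread("pics/top0.png");s=cv2.imread("pics/side0.png")
def blob(im,box,thr):
    x0,y0,x1,y1=box
    m=(im[y0:y1,x0:x1].max(2)<thr).astype(np.uint8)
    n,l,st,c=cv2.connectedComponentsWithStats(m)
    i=1+np.argmax(st[1:,4]);cn=cv2.findContours((l==i).astype(np.uint8),0,1)[0][0]
    return c[i]+[x0,y0],st[i],cv2.minAreaRect(cn+np.array([x0,y0]))
gt=blob(t,(135,250,170,272),60);gs=blob(s,(185,120,203,142),60);print(gt,gs)
print("grip z.116",onz("top",*gt[0],.116),tri(gs[0],gt[0]))
hsv=cv2.cvtColor(t,cv2.COLOR_BGR2GRAY)[140:260,95:200]
m=(hsv>165).astype(np.uint8)
n,l,st,c=cv2.connectedComponentsWithStats(m);i=1+np.argmax(st[1:,4]);k=cv2.morphologyEx((l==i).astype(np.uint8),cv2.MORPH_OPEN,np.ones((15,15)))
cn=max(cv2.findContours(k,0,1)[0],key=cv2.contourArea)
ap=cv2.approxPolyDP(cn,6,True)[:,0]+[95,140];print(ap)
for p in ap: print(onz("top",*p,.122).round(4))
r=cv2.boxPoints(cv2.minAreaRect(cn))+[95,140];print(r,[onz("top",*p,.122).round(4).tolist() for p in r])
cv2.imwrite("pics/tc.png",cv2.resize(t[140:280,85:245],None,fx=4,fy=4,interpolation=cv2.INTER_CUBIC))
cv2.imwrite("pics/sc.png",cv2.resize(s[90:260,170:320],None,fx=3.5,fy=3.5,interpolation=cv2.INTER_CUBIC))
E
```

```text
(array([150.68067227, 260.7394958 ]), array([  6,   7,  20,   8, 119], dtype=int32), ((150.46176147460938, 260.5029602050781), (6.2891130447387695, 19.40421485900879), 85.60128784179688)) (array([194.65432099, 131.58024691]), array([ 6,  5,  8, 14, 81], dtype=int32), ((194.64999389648438, 131.5500030517578), (13.152186393737793, 6.505383014678955), 81.8698959350586))
grip z.116 [0.44316286 0.14673981 0.116     ] (array([0.44303877, 0.14674098, 0.11599404]), np.float64(0.0002450720805128051))
[[178 154]
 [106 160]
 [111 243]
 [184 238]]
[0.6761 0.0945 0.122 ]
[0.6594 0.2519 0.122 ]
[0.4795 0.2326 0.122 ]
[0.4943 0.075  0.122 ]
[[103.42924595 158.36565781]
 [178.78696442 152.33703995]
 [185.71542358 238.94276428]
 [110.35770416 244.97138977]] [[0.6629, 0.2577, 0.122], [0.6798, 0.0929, 0.122], [0.4924, 0.0712, 0.122], [0.4753, 0.2338, 0.122]]
```

View pics/tc.png

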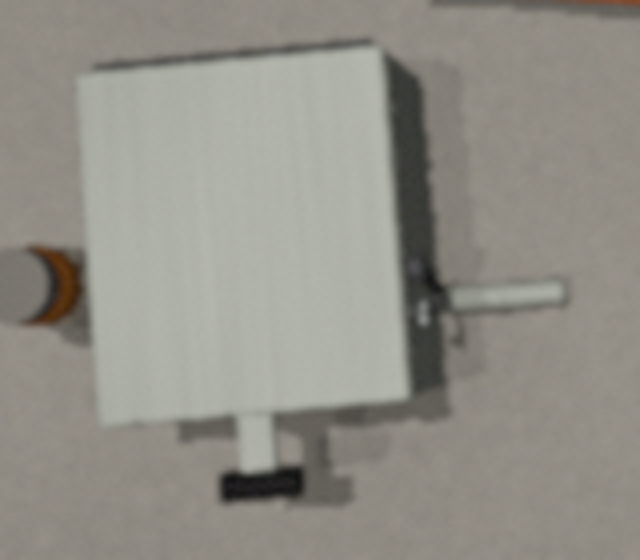

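View pics/sc.png

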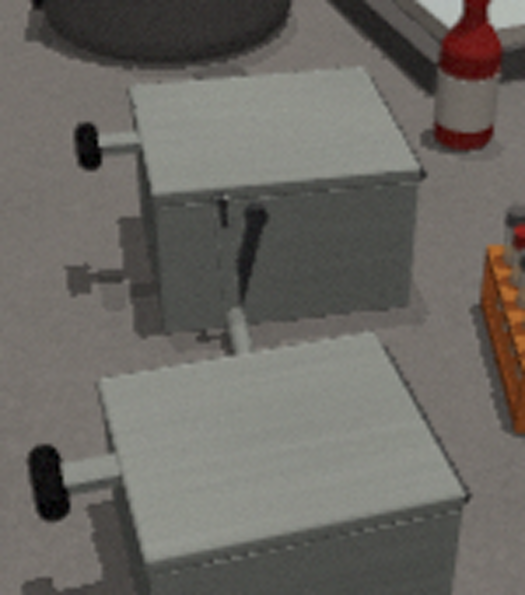

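```bash
cat >> h.py <<'E'
YAW=np.deg2rad(6.6);CX=np.array([np.cos(YAW),np.sin(YAW),0]);CY=np.array([-np.sin(YAW),np.cos(YAW),0])
G0=np.array([.4431,.1467,0]);C0=G0+.135*CX
def W(x,y,z): return C0+CX*x/1e3+CY*y/1e3+np.array([0,0,z/1e3])
def grip(th): c,s=np.cos(th),np.sin(th);return W(95-230*c+6*s,0,110+230*s+6*c)
E
python3 - <<'E'
from h import *
t=cv2.imread("pics/top0.png");s=cv2.imread("pics/side0.png")
for n,im in(("top",t),("side",s)):
  for p in [(-95,-85,122),(-95,85,122),(95,-85,122),(95,85,122),(-43,-145,18),(-43,-164,18),(-135,22,116),(-135,-22,116)]:
    u,v=proj(n,W(*p));cv2.circle(im,(int(round(u*1)),int(round(v))),1,(0,0,255),-1)
cv2.imwrite("pics/o.png",np.hstack([cv2.resize(t[140:280,85:245],None,fx=2.4,fy=2.4),cv2.resize(s[90:230,170:320],None,fx=2.4,fy=2.4)]))
print(C0,W(-43,-145,18),W(24,-145,164),grip(0),grip(1.26),grip(1.15))
for p in((256,178),(320,168),(333,244),(266,256)):print(onz("top",*p,.1))
E
```

```text
[0.57720532 0.16221652 0.        ] [0.55115618 0.01323517 0.018     ] [0.61771216 0.02093596 0.164     ] [0.4431 0.1467 0.116 ] [0.60737868 0.16570769 0.33081568] [0.58368656 0.16296642 0.32238663]
[ 0.62952703 -0.07656714  0.1       ]
[ 0.6550389  -0.21790524  0.1       ]
[ 0.48827692 -0.24878245  0.1       ]
[ 0.45830293 -0.10265809  0.1       ]
```

View pics/o.png

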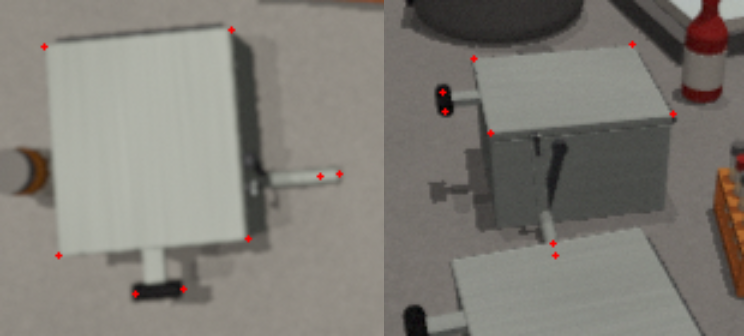

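The modelled points land on the chest, grip and pin in both views. Moving above the grip.

```bash
python3 -m creep '[0.01,-0.015,0,0,0,0.03, 0.035,-0.05,0,0,0,0.09, 0.06,-0.087,0,0,0,0.16, 0.087,-0.125,0,0,0,0.23, 0.115,-0.165,0,0,0,0.3, 0.145,-0.205,0,0,0,0.37, 0.172,-0.245,-0.01,0,0,0.43, 0.2,-0.285,-0.015,0,0,0.48, 0.222,-0.32,-0.02,0,0,0.52, 0.232,-0.333,-0.03,0,0,0.53]' -1 60
python3 -c "
from bench import ctrl;import numpy as np;s=ctrl.state()
for k in('qpos','tcp_pos','tool_rot','wrist_force'):print(k,np.round(s[k],4).tolist())"
```

```text
time_s: 1.1
tcp_pos: [0.4453, 0.1445, 0.2012]
tool_rot: [[-0.994, -0.112, 0.001], [-0.112, 0.994, -0.001], [-0.001, -0.001, -1.0]]
wrist_force: [-0.4, 0.5, 0.7]
gripper_width: 0.0857
qpos [18.025, 10.2365, -18.7243, 60.984, -0.0599, 11.6049]
tcp_pos [0.4453, 0.1445, 0.2012]
tool_rot [[-0.9937, -0.1118, 0.0012], [-0.1118, 0.9937, -0.0007], [-0.0012, -0.0008, -1.0]]
wrist_force [-0.3832, 0.5144, 0.6501]
```

```bash
python3 -m creep '[0,0,-0.01,0,0,0, 0,0,-0.025,0,0,0, 0,0,-0.04,0,0,0, 0,0,-0.055,0,0,0, 0,0,-0.07,0,0,0, 0,0,-0.085,0,0,0, 0,0,-0.095,0,0,0, 0,0,-0.103,0,0,0, 0,0,-0.107,0,0,0, 0,0,-0.107,0,0,0]' -1 60
python3 - <<'E'
from h import *
save("top","t2",(85,140,245,280),3);save("side","s2",(150,60,320,230),3)
E
```

```text
time_s: 2.1
tcp_pos: [0.4432, 0.1476, 0.094]
tool_rot: [[-0.993, -0.115, -0.001], [-0.115, 0.993, -0.0], [0.001, -0.0, -1.0]]
wrist_force: [-0.7, 0.5, -0.7]
gripper_width: 0.0854
```

View pics/s2.png

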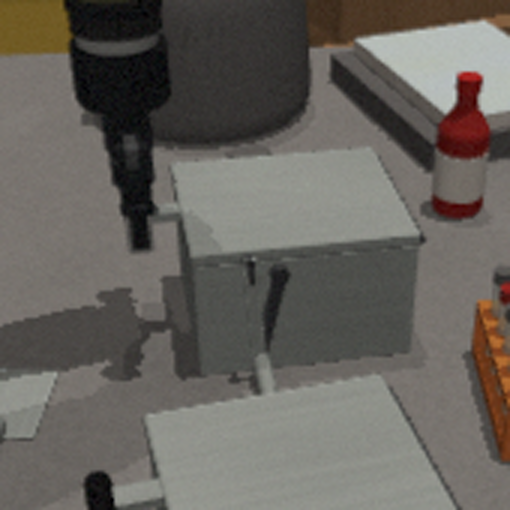

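The open fingers straddle the grip (crop around (140,215)). Closing.

```bash
python3 -m creep '[0,0,0,0,0,0,0,0,0,0,0,0,0,0,0,0,0,0,0,0,0,0,0,0,0,0,0,0,0,0,0,0,0,0,0,0,0,0,0,0,0,0,0,0,0,0,0,0,0,0,0,0,0,0,0,0,0,0,0,0]' 1 70
python3 - <<'E'
from h import *
g=grip(0)
for th in np.arange(0,1.31,.1).tolist()+[1.15,1.26,1.27]: print(round(th,2),(grip(th)-g).round(4).tolist())
E
```

```text
time_s: 3.2
tcp_pos: [0.4438, 0.1486, 0.0952]
tool_rot: [[-0.993, -0.115, 0.001], [-0.115, 0.993, 0.003], [-0.001, 0.003, -1.0]]
wrist_force: [-1.9, 2.7, 4.2]
gripper_width: 0.043
0.0 [0.0, 0.0, 0.0]
0.1 [0.0017, 0.0002, 0.0229]
0.2 [0.0057, 0.0007, 0.0456]
0.3 [0.012, 0.0014, 0.0677]
0.4 [0.0204, 0.0024, 0.0891]
0.5 [0.0308, 0.0036, 0.1095]
0.6 [0.0433, 0.005, 0.1288]
0.7 [0.0576, 0.0067, 0.1468]
0.8 [0.0736, 0.0085, 0.1632]
0.9 [0.0911, 0.0105, 0.1779]
1.0 [0.11, 0.0127, 0.1908]
1.1 [0.1302, 0.0151, 0.2017]
1.2 [0.1512, 0.0175, 0.2105]
1.3 [0.1731, 0.02, 0.2172]
1.15 [0.1406, 0.0163, 0.2064]
1.26 [0.1643, 0.019, 0.2148]
1.27 [0.1665, 0.0193, 0.2155]
```

Gripped, with the width at 43 mm. Raising along the arc.

```bash
python3 -m creep '[0,0,0.006,0,0,0, 0.001,0,0.016,0,0,0, 0.002,0,0.028,0,0,0, 0.004,0.0005,0.039,0,0,0, 0.007,0.001,0.051,0,0,0, 0.010,0.001,0.062,0,0,0, 0.014,0.0015,0.073,0,0,0, 0.018,0.002,0.083,0,0,0, 0.022,0.0025,0.092,0,0,0, 0.025,0.003,0.099,0,0,0]'
```

```text
time_s: 4.2
tcp_pos: [0.4685, 0.1514, 0.193]
tool_rot: [[-0.993, -0.115, -0.001], [-0.115, 0.993, 0.002], [0.001, 0.002, -1.0]]
wrist_force: [4.3, 4.6, -8.3]
gripper_width: 0.0428
```

```bash
python3 -m creep '[0.006,0.0005,0.0105,0,0,0, 0.012,0.001,0.020,0,0,0, 0.018,0.002,0.030,0,0,0, 0.025,0.003,0.039,0,0,0, 0.033,0.004,0.048,0,0,0, 0.041,0.005,0.056,0,0,0, 0.049,0.0055,0.064,0,0,0, 0.057,0.0065,0.072,0,0,0, 0.066,0.0075,0.079,0,0,0, 0.075,0.0085,0.086,0,0,0]'
```

```text
time_s: 5.2
tcp_pos: [0.5418, 0.1598, 0.2776]
tool_rot: [[-0.993, -0.116, -0.006], [-0.116, 0.993, 0.001], [0.006, 0.002, -1.0]]
wrist_force: [1.5, 4.4, -8.5]
gripper_width: 0.0426
```

```bash
python3 -m creep '[0.010,0.001,0.006,0,0,0, 0.020,0.0025,0.0115,0,0,0, 0.030,0.0035,0.017,0,0,0, 0.038,0.0045,0.0205,0,0,0, 0.045,0.005,0.0233,0,0,0, 0.051,0.006,0.0255,0,0,0, 0.057,0.0065,0.0277,0,0,0, 0.062,0.007,0.0293,0,0,0, 0.0645,0.0075,0.030,0,0,0, 0.0645,0.0075,0.030,0,0,0]'
python3 -m creep '[0,0,0,0,0,0,0,0,0,0,0,0,0,0,0,0,0,0,0,0,0,0,0,0,0,0,0,0,0,0,0,0,0,0,0,0,0,0,0,0,0,0,0,0,0,0,0,0,0,0,0,0,0,0,0,0,0,0,0,0]'
python3 - <<'E'
from h import *
save("top","t3",(60,120,260,280),3);save("side","s3",(130,0,330,190),3)
E
```

```text
time_s: 6.2
tcp_pos: [0.6068, 0.1673, 0.3085]
tool_rot: [[-0.993, -0.116, -0.004], [-0.116, 0.993, 0.001], [0.004, 0.002, -1.0]]
wrist_force: [-3.1, 4.4, -2.9]
gripper_width: 0.0425
time_s: 7.2
tcp_pos: [0.6067, 0.1673, 0.3086]
tool_rot: [[-0.993, -0.116, -0.003], [-0.116, 0.993, 0.001], [0.003, 0.002, -1.0]]
wrist_force: [-1.9, 4.3, -3.6]
gripper_width: 0.0422
```

View pics/s3.png

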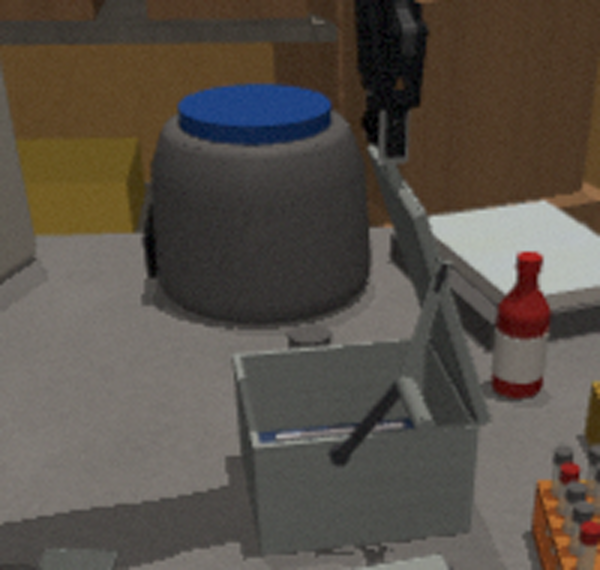

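View pics/t3.png

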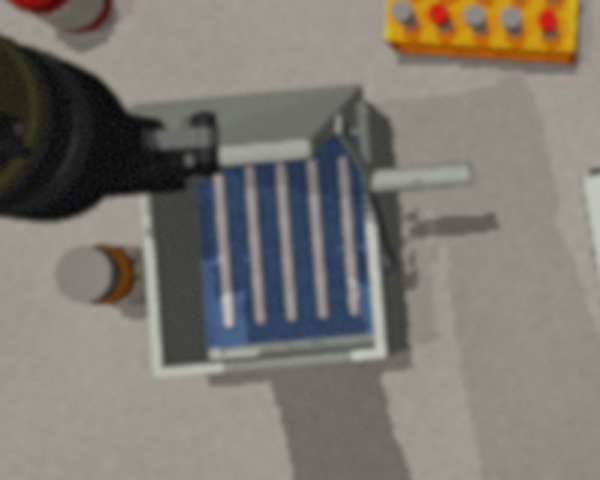

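Run:
```python
from h import *
# pin axis ends read off the crops (crop/3 + offset)
print(tri((130+424/3,418/3),(60+467/3,120+174/3)))
def chest(X): d=X-C0; return (d@CX*1e3,d@CY*1e3,X[2]*1e3)
print(chest(tri((130+424/3,418/3),(60+467/3,120+174/3))[0]))
# end at y=-164 plane: rays
for n,p in(("side",(130+424/3,418/3)),("top",(60+467/3,120+174/3))):
    o,d=ray(n,*p); s=(-.164-(o-C0)@CY)/(d@CY); print(n,chest(o+s*d))
for a in(30,40,50,53.4,60,70,90):
    x,z=-25+82*np.cos(np.deg2rad(a)),98+82*np.sin(np.deg2rad(a)); print(a,x,z,proj("side",W(x,-164,z)),proj("top",W(x,-164,z)))
```

```text
(array([0.62198017, 0.00539064, 0.16735915]), np.float64(0.0011138815444628873))
(np.float64(26.452997278767207), np.float64(-160.93284865764687), np.float64(167.35914676004688))
side (np.float64(26.200844050816116), np.float64(-164.00000000000006), np.float64(169.16823480884264))
top (np.float64(22.751526496139284), np.float64(-164.0), np.float64(198.23087554629905))
30 46.01408311032398 139.0 (np.float64(279.2948795887423), np.float64(150.1273779278111)) (np.float64(217.83476610050388), np.float64(169.71515180947154))
40 37.8156443357562 150.70858399429622 (np.float64(276.0380926344964), np.float64(146.03172041997226)) (np.float64(217.57707511587932), np.float64(172.95842746311502))
50 27.708583994296227 160.8156443357562 (np.float64(271.8462112015696), np.float64(142.55472218412237)) (np.float64(217.47295338776956), np.float64(177.28619857236035))
53.4 23.890439747180494 163.8310329656714 (np.float64(270.22702521579384), np.float64(141.53834174387754)) (np.float64(217.47446874757065), np.float64(178.98531541654754))
60 16.000000000000007 169.01408311032395 (np.float64(266.8330225481104), np.float64(139.83320893741427)) (np.float64(217.5322313483589), np.float64(182.58069381814886))
70 3.045651752704842 175.05479490444446 (np.float64(261.1506599565774), np.float64(137.98232109098672)) (np.float64(217.7579870333417), np.float64(188.6721652271544))
90 -24.999999999999996 180.0 (np.float64(248.5516200066262), np.float64(137.19847230444836)) (np.float64(218.68264305043428), np.float64(202.34374698518198))
```

The pin sits at chest (26, −161, 167), close to its locked position, so the knee has dropped. Next I'll lower the lid gently onto the stay.

```bash
python3 -m creep '[-0.003,0,-0.0008,0,0,0, -0.006,-0.0005,-0.0017,0,0,0, -0.009,-0.001,-0.0027,0,0,0, -0.012,-0.0015,-0.0038,0,0,0, -0.015,-0.002,-0.005,0,0,0, -0.018,-0.002,-0.006,0,0,0, -0.020,-0.0025,-0.0069,0,0,0, -0.022,-0.0025,-0.0077,0,0,0, -0.023,-0.003,-0.0081,0,0,0, -0.023,-0.003,-0.0081,0,0,0]'
```

```text
time_s: 8.3
tcp_pos: [0.59, 0.1654, 0.3024]
tool_rot: [[-0.993, -0.116, 0.011], [-0.116, 0.993, 0.004], [-0.012, 0.003, -1.0]]
wrist_force: [9.8, 7.9, -4.9]
gripper_width: 0.0423
```

The force has risen to about 10 N against the stay, so it's carrying the lid. Releasing.

```bash
python3 -m creep '[0.005,0.0005,0.002,0,0,0,0.005,0.0005,0.002,0,0,0,0.005,0.0005,0.002,0,0,0,0.005,0.0005,0.002,0,0,0,0.005,0.0005,0.002,0,0,0,0.005,0.0005,0.002,0,0,0,0.005,0.0005,0.01,0,0,0,0.005,0.0005,0.03,0,0,0,0.005,0.0005,0.05,0,0,0,0.005,0.0005,0.07,0,0,0]' -1
python3 - <<'E'
from h import *
save("top","t4",(60,120,260,280),3);save("side","s4",(130,0,330,190),3)
E
```

```text
time_s: 9.3
tcp_pos: [0.5899, 0.1639, 0.3726]
tool_rot: [[-0.993, -0.115, 0.0], [-0.115, 0.993, -0.0], [-0.0, -0.0, -1.0]]
wrist_force: [0.4, 0.4, -0.3]
gripper_width: 0.0855
```

View pics/s4.png

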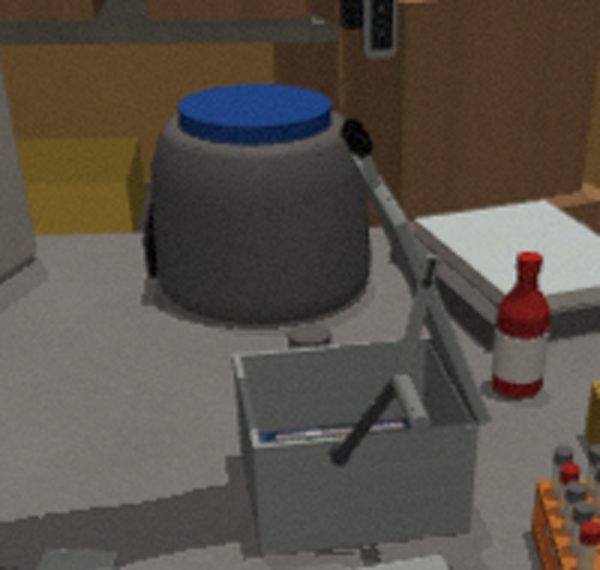

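View pics/t4.png

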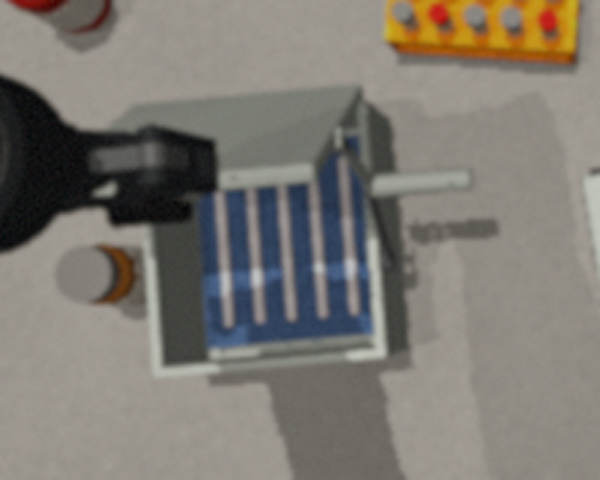

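The lid stands by itself with the gripper clear: grip at (357,137) and pin end at (420,420) in the side crop. Now I'll shut the fingers, tilt away from the lid and move to a hover behind the pin, on its hinge side.

```bash
python3 -m creep '[0,-0.005,0.005,0,0,0, 0.003,-0.02,0.01,0.04,0.005,0, 0.01,-0.04,0.01,0.09,0.01,0, 0.02,-0.065,0.01,0.14,0.016,0, 0.03,-0.09,0.01,0.19,0.022,0, 0.04,-0.112,0.005,0.24,0.028,0, 0.05,-0.125,-0.005,0.29,0.033,0, 0.058,-0.132,-0.02,0.33,0.038,0, 0.062,-0.132,-0.04,0.348,0.04,0, 0.062,-0.132,-0.06,0.348,0.04,0]' 1
python3 - <<'E'
from h import *
s=ctrl.state();print(s["tcp_pos"],s["gripper_width"],s["qpos"])
save("top","t5",(60,80,300,280),3);save("side","s5",(130,0,330,190),3)
E
```

```text
time_s: 10.4
tcp_pos: [0.6522, 0.0302, 0.3085]
tool_rot: [[-0.994, -0.105, -0.041], [-0.113, 0.933, 0.341], [0.002, 0.344, -0.939]]
wrist_force: [0.0, 1.0, -0.5]
gripper_width: -0.0001
[0.65220474 0.03017022 0.30848149] -0.00011850566835550304 [ -6.78310522  30.81205376  25.48143367  89.59456984  19.5075851
 -14.07715079]
```

View pics/s5.png

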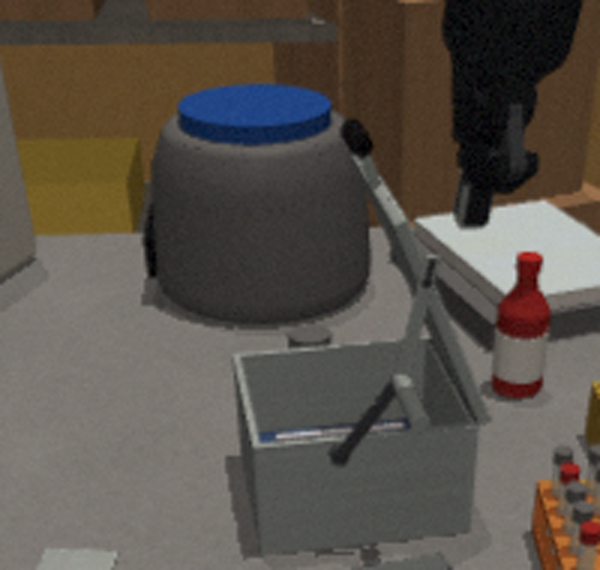

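View pics/t5.png

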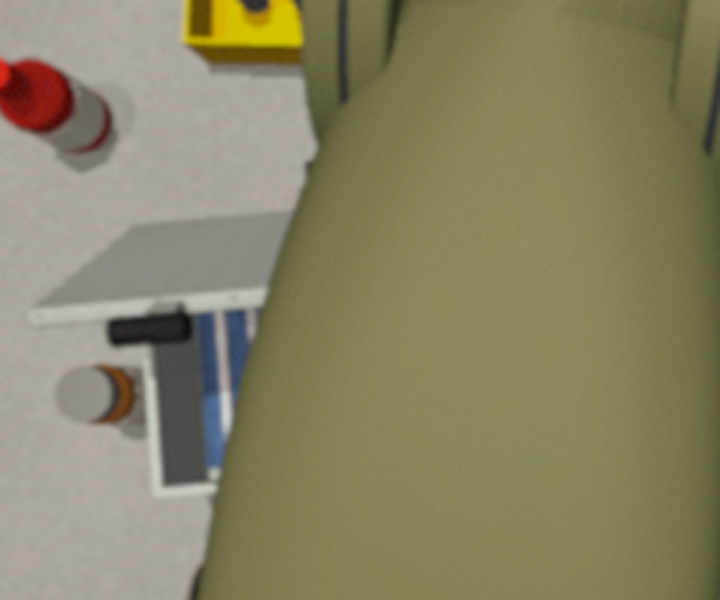

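The lid is still standing; the arm hides the pin from the top camera. The tool tip is beyond the pin on the hinge side, so I'll descend beside it and watch the force.

```bash
python3 -m creep '[0,0,-0.01,0,0,0, 0,0,-0.03,0,0,0, 0,0,-0.05,0,0,0, 0,0,-0.07,0,0,0, 0,0,-0.09,0,0,0, 0,0,-0.11,0,0,0, 0,0,-0.13,0,0,0, 0,0,-0.15,0,0,0, 0,0,-0.165,0,0,0, 0,0,-0.172,0,0,0]'
python3 - <<'E'
from h import *
save("side","s6",(130,0,330,190),3)
E
```

```text
time_s: 11.5
tcp_pos: [0.6516, 0.0323, 0.1384]
tool_rot: [[-0.993, -0.108, -0.04], [-0.115, 0.933, 0.341], [0.001, 0.343, -0.939]]
wrist_force: [-0.5, -0.2, 0.8]
gripper_width: 0.0001
```

View pics/s6.png

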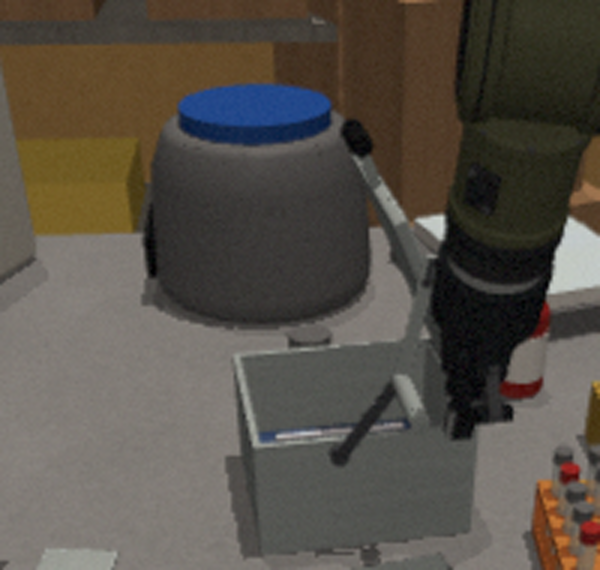

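The fingertip (460,430) is just to the hinge side of the pin (420,420) with a clear gap. I'll push slowly toward the grip side.

```bash
python3 -m creep '[-0.003,-0.0003,0,0,0,0, -0.006,-0.0007,0,0,0,0, -0.009,-0.001,0,0,0,0, -0.012,-0.0014,0,0,0,0, -0.015,-0.0017,0.001,0,0,0, -0.018,-0.002,0.002,0,0,0, -0.021,-0.0025,0.003,0,0,0, -0.024,-0.003,0.004,0,0,0, -0.027,-0.003,0.005,0,0,0, -0.030,-0.0035,0.006,0,0,0]'
python3 - <<'E'
from h import *
save("side","s7",(130,0,330,190),3)
E
```

```text
time_s: 12.55
tcp_pos: [0.6215, 0.0284, 0.1452]
tool_rot: [[-0.993, -0.108, -0.04], [-0.115, 0.933, 0.341], [0.0, 0.343, -0.939]]
wrist_force: [0.5, -0.4, 1.0]
gripper_width: 0.0002
```

View pics/s7.png

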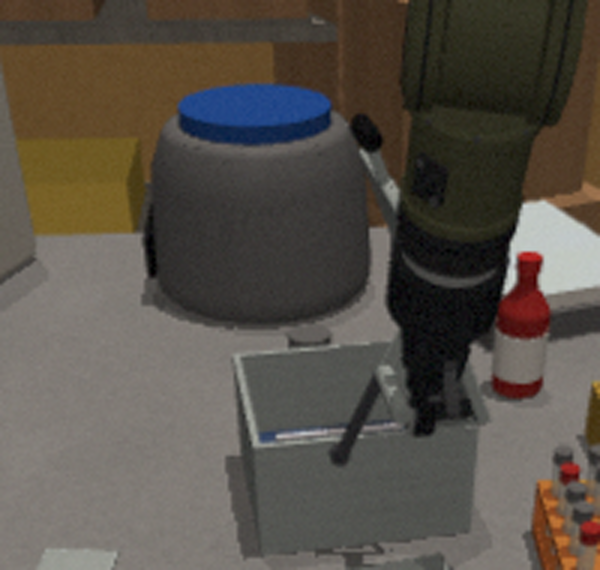

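The pin has moved forward to about (385,375) and the grip has risen to (366,131), so the knee is near straight. Continuing past straight.

```bash
python3 -m creep '[-0.004,-0.0005,0.001,0,0,0, -0.008,-0.001,0.002,0,0,0, -0.012,-0.0015,0.003,0,0,0, -0.016,-0.002,0.004,0,0,0, -0.020,-0.0025,0.004,0,0,0, -0.023,-0.0027,0.004,0,0,0, -0.026,-0.003,0.004,0,0,0, -0.028,-0.0033,0.004,0,0,0, -0.028,-0.0033,0.004,0,0,0, -0.028,-0.0033,0.004,0,0,0]'
python3 - <<'E'
from h import *
save("side","s8",(130,0,330,190),3)
E
```

```text
time_s: 13.6
tcp_pos: [0.5942, 0.0252, 0.1492]
tool_rot: [[-0.993, -0.108, -0.039], [-0.115, 0.933, 0.341], [-0.0, 0.343, -0.939]]
wrist_force: [-0.7, 0.0, -0.5]
gripper_width: 0.0003
```

View pics/s8.png

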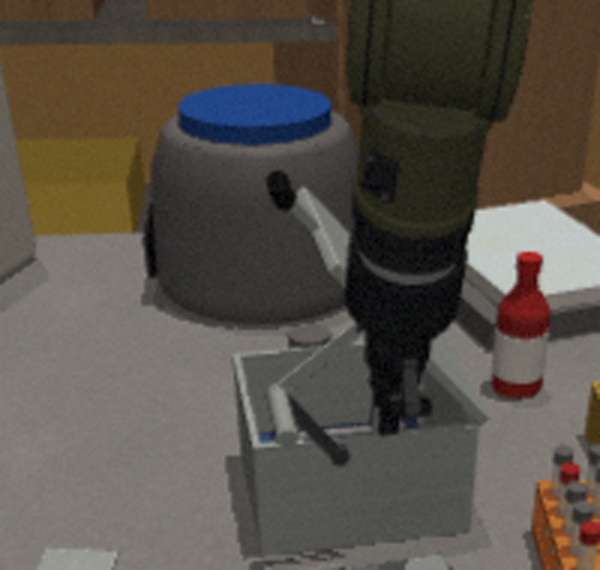

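The stay has folded (pin at (283,410)) and the lid is sinking. Withdrawing up and away from it.

```bash
python3 -m creep '[0.003,-0.003,0.004,0,0,0, 0.006,-0.01,0.015,0,0,0, 0.009,-0.018,0.035,0,0,0, 0.01,-0.026,0.06,0,0,0, 0.01,-0.034,0.085,0,0,0, 0.01,-0.042,0.11,0,0,0, 0.01,-0.05,0.135,0,0,0, 0.01,-0.055,0.15,0,0,0, 0.01,-0.06,0.16,0,0,0, 0.01,-0.06,0.16,0,0,0]'
python3 -m creep '[0,-0.01,0,0,0,0, 0,-0.03,0,0,0,0, 0,-0.055,0,0,0,0, 0,-0.08,0,0,0,0, 0,-0.105,0,0,0,0, 0,-0.13,0,0,0,0, 0,-0.155,0,0,0,0, 0,-0.175,0,0,0,0, 0,-0.19,0,0,0,0, 0,-0.2,0,0,0,0]'
python3 -m creep '[0,0,0,0,0,0,0,0,0,0,0,0,0,0,0,0,0,0,0,0,0,0,0,0,0,0,0,0,0,0,0,0,0,0,0,0,0,0,0,0,0,0,0,0,0,0,0,0,0,0,0,0,0,0,0,0,0,0,0,0]'
python3 - <<'E'
from h import *
save("top","t9");save("side","s9",(130,40,330,230),3)
a=cv2.imread("pics/t9_raw.png")[250:272,135:170]
E
```

```text
time_s: 14.65
tcp_pos: [0.6052, -0.0357, 0.311]
tool_rot: [[-0.993, -0.108, -0.035], [-0.114, 0.933, 0.34], [-0.004, 0.342, -0.94]]
wrist_force: [-0.8, 0.0, 0.5]
gripper_width: -0.0001
time_s: 15.65
tcp_pos: [0.6037, -0.2364, 0.3077]
tool_rot: [[-0.993, -0.106, -0.041], [-0.114, 0.933, 0.342], [0.002, 0.344, -0.939]]
wrist_force: [-0.2, 0.4, 0.0]
gripper_width: 0.0001
time_s: 16.65
tcp_pos: [0.6041, -0.2349, 0.3092]
tool_rot: [[-0.993, -0.108, -0.039], [-0.115, 0.933, 0.341], [-0.0, 0.343, -0.939]]
wrist_force: [-1.3, -0.0, 0.1]
gripper_width: -0.0002
```

View pics/s9.png

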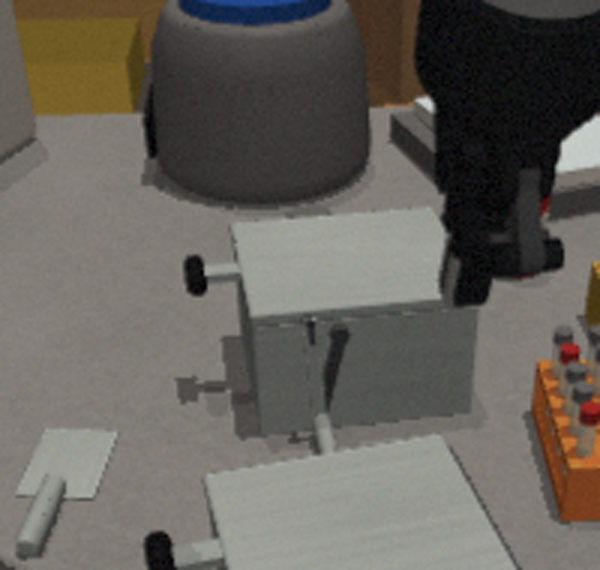

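View pics/t9.png

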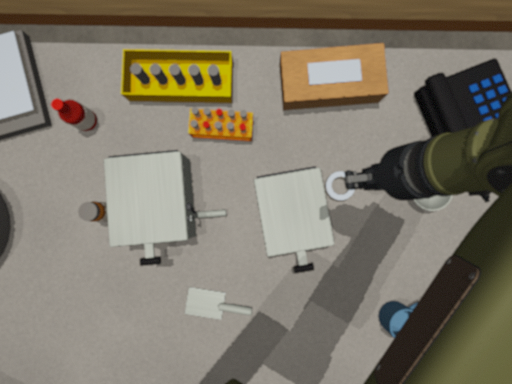

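Both views show the lid shut: the top-view grip is back at (150,261) and the pin at (210,214). One numeric check, then I'll hand it in.

Run:
```python
from h import *
def c(f,b):
    im=cv2.imread(f)[b[1]:b[3],b[0]:b[2]];y,x=np.nonzero(im.max(2)<60);return x.mean()+b[0],y.mean()+b[1]
for n,b in(("top",(135,250,170,272)),("side",(185,120,203,142))):
    print(n,c(f"pics/{n}0.png",b),c(f"pics/{n[0]}9_raw.png",b))
print(tri(c("pics/s9_raw.png",(185,120,203,142)),c("pics/t9_raw.png",(135,250,170,272))))
print(ctrl.sign_off())
```

```text
top (np.float64(150.68067226890756), np.float64(260.73949579831935)) (np.float64(150.7863247863248), np.float64(260.7350427350427))
side (np.float64(194.65432098765433), np.float64(131.58024691358025)) (np.float64(194.81578947368422), np.float64(131.4736842105263))
(array([0.44331688, 0.14637408, 0.11650533]), np.float64(0.0001525243417870882))
the job is handed in; nothing more can be done
None
```

The stay works: the lid locked open on it, stood by itself, then folded and came fully shut. I handed the job in at about 17 s of the 61 s allowed.

- **Raising:** I pinched the grip by its ends, raised the lid to about 1.26 rad and held it there for a little over 1 s. The pin measured at chest (26, −161, 167) mm, close to its locked position of x=24, z=164.
- **Standing open:** I lowered the lid gently onto the stay until it pushed back with about 10 N, then let go. Pictures after release, and over the next two seconds while I moved to the knee, showed it standing with nothing touching it.
- **Folding:** With closed fingers I pushed the knee pin toward the grip side, past straight. The stay folded, the lid sank, and I withdrew the arm clear of it.
- **Last checks:** The grip is within 0.2 pixels of its starting position in both cameras, at height 0.1165 m against 0.116 m when shut. The pin hangs folded as it did at the start. The arm was well clear, with about 1 N on the wrist. At the ends of the moves, wrist force never read above about 14 N.
- **Problems:** No check failed. While I pushed the knee, the arm hid the pin from the top camera, so I followed that step in the side view only.

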